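# Open the push-and-turn canister in the ratchet nest

## Robot

A 6-joint arm with a two-finger parallel gripper is mounted at the origin on a cart in front of the work surface, level with it; the furniture and walls round the work are solid. World frame = base frame: x ahead of the robot, y to its left, z up, the work surface at z = 0. Lengths are in m, angles in rad, forces in N, time in s.
With the tool pointing down it reaches from about 0.4 to 0.825 m from the base axis. Payload 7 kg.
Tool frame: the origin (TCP) lies at the very end of the fingers, on their centre line; the grasp point (between the pads) lies 19 mm behind it (r.grip_point_offset is the distance from the TCP to the grasp point, in m); z points along the fingers, y is the direction in which the jaws open and shut (so a half turn about z gives the same grasp; the last joint's range is limited). The gripper opens to 88 mm and grips with 3 to 60 N. Pads are 19 mm wide; open, the fingers measure 130 mm over their backs; the gripper's body (78 mm by 193 mm) begins 47 mm behind the grasp point.
Start: joints at [-1.004, 0.359, 0.012, 0, -1.224, -0.288], TCP at [0.186, -0.649, 0.227] pointing down, gripper open.
Joint ranges: [-3.07, 3.07], [-1.43, 2.12], [-1.02, 1.25], [-3.03, 1.67], [-3.05, -0], [-3.03, 3.03]. Speed limits (rad/s): [2.39, 2.39, 3.01, 3.14, 3.14, 3.14].

## Interface

Orientations are given as a rotation vector (axis times angle).
In Python, from cell import sensors, imaging, r gives the robot as it stands.
- The arm moves only by the tool drive_tool, never from a script. Its argument "commands" is text: rows parted by semicolons, each of 7 numbers parted by spaces: the shift along the world's x, y, z in cm, then the turn, a rotation vector about the world's x, y, z in rad, then the opening, from -1 (shut) to 1 (fully open). In form: tx ty tz rx ry rz claw; .... A call has exactly 8 rows; each row is the pose to reach, as a shift and turn from the pose measured when the call began; what a row does not reach only later rows make up. A row lasts 1/10 s, in which the tool goes at most 50 mm and 8.59 degrees, less where a joint would pass 70% of its speed; a pose out of reach is approached as far as the arm can. A call with a gripper value outside its range is refused whole. The fingers move at their own pace and stop on an object; "newtons" is the grip in N (left out, the last holds). Time passes only in rows, so rows that repeat a pose let the fingers close, or fill a call up. It gives the time, the measured TCP pose, the force and the opening at its end, in the units of the state.
- sensors.get_obs(): the state, without advancing time (a new reading comes with each control period).
- imaging.snapshot(name): name is "side" or "top" or "wrist"; returns the picture (384x512x3 uint8, red, green, blue); there is no depth.
- imaging.camera_params(name): a dict with "fx", "fy", "cx", "cy" (pixels), "k1" (the pictures are not rectified: a ray, as slopes to the right and down, at radius r is drawn at 1 + k1 r^2 times it, then the intrinsics apply), "rvec" (rotation vector, rad) and "tvec" (3), from world to camera coordinates, as OpenCV has them; the wrist camera has in their place "mount" (4x4, takes a point from camera to tool coordinates, whose origin is the TCP and whose axes are the flange's). Camera axes: x right, y down, z forward; pixel columns grow to the right and rows downward; lengths in m; the calibration is good to about 2 mm. A picture is of the moment at which its call begins: read the wrist's pose just before it. camera_params takes no time and is no camera call.
- r.hand_in(): hands the job in, once; it reports no verdict.
Trained networks look in the newest picture that a camera, given by its name, has taken for a name from the list of things; names that differ only in an ending like _2 or _b are one class to them, and where a whole thing is asked for, a point or a joint stands for the part that bears it (a point fixed in the world has none). Each returns a list of dicts, best first, with "p" (0 to 1); they miss things now and then, are a little off and sometimes report something else, mostly with a low value. They report only what shows in the picture. A call takes as long as a camera call. They do not tell look-alikes from the thing itself.
- imaging.spot_in(target, camera): "extent" ([centre column, centre row, width, height] in pixels, round what is visible of it).
- imaging.trace(target, camera): "region" (384x512 bool, what is visible of it) and "extent" ([centre column, centre row, width, height] in pixels, round what is visible of it).
- imaging.tip_of(target, camera): "at" ([row, column] in pixels: a listed point, or the origin of a listed thing).
The state is a dict: "time_s": time; "q": joint angles; "joint_vel": joint speeds; "tau": joint torques, N m; "tool_pos": TCP position; "tcp_rot": TCP orientation; "force": force on the tool from outside, world axes, zero at the start; "wrist_torque": the same for the moment, N m; "finger_gap": finger opening in m.
Only numpy, scipy, OpenCV 4.12 (cv2) and the standard library are available. Lean on these libraries where they do the work, as an engineer would, in place of code of your own. Each camera call takes 0.05 s, during which the arm holds its last target. There are 200 camera calls.

## Task

The canister stands in a turning nest whose ratchet pawl is thrown the wrong way: flip the red-knobbed pawl lever over to its other side, so that the nest holds against counter-clockwise turning. Then open the child-resistant cap: push it down firmly against its spring, without ramming or wrenching it, and while it is down turn it counter-clockwise until it comes free, lift it off and set it upright, lugs down, in the middle of the round cork coaster. Leave the pawl as you set it and do not disturb the other things on the bench.

Things in the scene. Friction and masses are not known exactly. Their poses are not given: they have to be found in the camera images.
- station: Grey fixed base, a disc 156 mm across with an arm to the pawl post 88 mm out on its -x side. Origin: on the bench, on the vertical axis of nest, canister and cap; z up, y to the left of x. On it turns a toothed wheel (148 mm across, tooth tops 31 mm up) that carries the white canister with orange band (89 mm across up to 82 mm, shoulder up to 98 mm, neck 36 mm across).
- nest (a joint): Turn of wheel and canister about the station's axis, rad, counter-clockwise from above positive, 0 at the start. Turns easily (under 0.1 N m) in the direction the pawl leaves free, and would then just turn along with the cap (pressed, the cap rubs with 0.1 to 0.2 N m; 0.3 or more means a stop or a lock tooth); the other way the pawl stops it within 30 degrees, mostly within 12.
- pawl (a joint): Lean of the pawl lever, rad, limits -0.52 and 0.52, 0 upright. Starts near -0.5 (knob to the station's -y: wrong, counter-clockwise free). Positive: knob to the station's +y, nest held against counter-clockwise turning. Top-heavy: past upright it falls over by itself (1 N to push). At rest it reads 0.52, or down to 0.22 with its arm on top of a tooth (it drops in as the wheel turns).
- pawl_knob (a point): Centre of the red ball (26 mm) on the pawl lever. It swings about a line along the station's x axis 58 mm above the bench, on a radius of 62 mm: upright it is 120 mm above the bench and 104 mm from the canister's axis on the station's -x side; leaning fully, 31 mm to the side and 111 mm up. A thin stem runs from it down and inwards.
- seal (a joint): How far the sprung rubber seal in the neck, and the seated cap with it, is pushed down (m): 0 as the cap is locked; 0.0052 or more frees the lugs from the lock teeth; at 0.0075 the cap hits the neck's rim. Spring: 6 N at 0 plus 2 N per mm (16.4 N at 5.2 mm, 21 N at 7.5 mm). Cap off: -0.003.
- canister_neck (a point): Centre of the neck's rim, 129.5 mm above the bench, on the canister's axis.
- cap: Black ribbed cap, 3 white ticks on top, 60 mm across, 36 mm tall, 0.08 kg. Origin: centre of its lower edge, z up; seated, 107 mm up. 3 lugs inside sit behind lock teeth with 20 degrees of play. Pushed down 5.2 mm and turned counter-clockwise it passes the teeth and lifts straight off in the last 20 degrees before a stop, 62 to 82 degrees on, plus what the nest gives. Not pushed, it is blocked.
- coaster: Fixed round cork coaster, 120 mm across, 6 mm thick. Origin: centre of its underside, on the bench.
- lens_cleaner: Bystander: teal bottle with a black pump cap, 47 mm across, 136 mm tall. Origin: centre of its underside.
- masking_tape: Bystander: pale yellow tape roll lying flat, 91 mm across, 24 mm tall. Origin: centre of its underside.
- power_bank: Bystander: black power bank, 50x100x16 mm. Origin: centre of its underside.
- plywood_block: Bystander: plywood block, 50x50x40 mm. Origin: centre of its underside.
- black_tape: Bystander: black tape roll lying flat, 67 mm across, 19 mm tall. Origin: centre of its underside.
Not all that is in view belongs to the job. Several things have the shape of the cap; the one meant has the colours described above.

How it is judged:
By the outcome, as a careful person would: the job done as asked, in the order asked, and still so for the second after the job is handed in, with the robot touching nothing.
It also fails if it takes over 70 s, if anything falls off the work surface, if the arm or the gripper's body presses on something with over 40 N, if the wrist force passes 120 N, or if a joint passes its speed limit or range.

## Working session

There is one attempt and no reset: what is moved stays moved. The work goes in short steps, Python scripts to look and compute and a tool call to move; the robot and the scene stay as the last step left them, time stands still between calls to the robot, and variables do not carry over. Pictures are saved under pics/ and viewed, about 8 in all and at most 12, crops included, and the job is handed in when it is done.

Besides the shell and the picture viewer there is one more tool, called after ">>>" by a JSON object that holds its "method" and its "body", one argument or row to a line. drive_tool: Moves the arm, as the interface text tells. Its arguments: {"type":"object","properties":{"commands":{"type":"string"},"newtons":{"type":"number"}},"required":["commands"]}

```bash
mkdir -p pics; ls; cat > h.py <<'E'
import numpy as np, cv2
from scipy.spatial.transform import Rotation as R
from cell import sensors, imaging, r
def cam(name, obs=None):
    p=imaging.camera_params(name)
    if 'mount' in p:
        o=obs or sensors.get_obs(); T=np.eye(4); T[:3,:3]=R.from_rotvec(o['tcp_rot']).as_matrix(); T[:3,3]=o['tool_pos']
        W=T@np.array(p['mount'])
    else:
        E=np.eye(4);E[:3,:3]=R.from_rotvec(np.ravel(p['rvec'])).as_matrix();E[:3,3]=np.ravel(p['tvec']);W=np.linalg.inv(E)
    return p,W
def ray(c,u,v):
    p,W=c; d=np.array([(u-p['cx'])/p['fx'],(v-p['cy'])/p['fy']]); s=d.copy()
    for _ in range(20): s=d/(1+p['k1']*(s@s))
    w=W[:3,:3]@np.array([s[0],s[1],1]); return W[:3,3],w/np.linalg.norm(w)
def proj(c,P):
    p,W=c; q=np.linalg.inv(W)@np.append(P,1); s=q[:2]/q[2]; s=s*(1+p['k1']*(s@s)); return np.array([s[0]*p['fx']+p['cx'],s[1]*p['fy']+p['cy']])
def atz(c,u,v,z):
    o,d=ray(c,u,v); return o+d*(z-o[2])/d[2]
def tri(*rs):
    A=0;b=0
    for o,d in rs: M=np.eye(3)-np.outer(d,d);A=A+M;b=b+M@o
    P=np.linalg.solve(A,b); return P,[np.linalg.norm(np.cross(P-o,d)) for o,d in rs]
def save(n,img): cv2.imwrite('pics/'+n,cv2.cvtColor(img,cv2.COLOR_RGB2BGR))
E
python3 - <<'E'
from h import *
print(sensors.get_obs())
ims=[imaging.snapshot(n) for n in('top','side')]
save('a.png',cv2.resize(np.vstack(ims),(450,674))[:600] if 0 else np.hstack([cv2.resize(i,(400,300)) for i in ims])); save('top.png',ims[0]); save('side.png',ims[1])
for n in('top','side'):
    print(n,cam(n)[1].round(3).tolist(),imaging.camera_params(n))
    for t in 'station pawl pawl_knob canister_neck cap coaster lens_cleaner masking_tape power_bank plywood_block black_tape'.split():
        f=imaging.tip_of(t,n); s=imaging.spot_in(t,n)
        print(t,[(np.round(x['at'][::-1]).tolist(),round(x['p'],2)) for x in f[:4]],[(np.round(x['extent']).tolist(),round(x['p'],2)) for x in s[:4]])
E
```

```text
pics
{'time_s': 0.0, 'q': array([-1.00388352e+00,  3.59399890e-01,  1.10661765e-02, -3.43507536e-04,
       -1.22409668e+00, -2.88132034e-01]), 'joint_vel': array([-0.0002575 , -0.00186733,  0.00133875, -0.00033425, -0.00092365,
       -0.00018412]), 'tau': array([-2.29733712e-03, -5.82719493e+01,  2.93039292e+01,  6.99709520e+00,
        6.66759574e-03, -1.18232870e-04]), 'tool_pos': array([ 0.18560924, -0.64847529,  0.22561866]), 'tcp_rot': array([ 4.36255721e-01, -3.11076658e+00, -2.54579980e-03]), 'force': array([-0.3549025 ,  0.54150513, -0.16500763]), 'wrist_torque': array([0.01568517, 0.0240945 , 0.05656843]), 'finger_gap': 0.08756561871680987}
top [[0.163, -0.967, 0.198, 0.325], [-0.987, -0.159, 0.032, 0.115], [0.0, -0.2, -0.98, 1.106], [0.0, 0.0, 0.0, 1.0]] {'fx': 356.74346628034385, 'fy': 356.74346628034385, 'cx': 250.18339533950564, 'cy': 187.81407866725192, 'k1': -0.07248863831353212, 'rvec': array([ 2.27336413, -1.92944727,  0.19577626]), 'tvec': array([0.0605807 , 0.55388999, 1.01540626])}
station [([250.0, 178.0], 0.66)] [([254.0, 184.0, 52.0, 56.0], 0.78), ([192.0, 150.0, 31.0, 25.0], 0.52)]Traceback (most recent call last):
  File "<stdin>", line 8, in <module>
ValueError: it knows: black_tape, canister_neck, cap, coaster, lens_cleaner, masking_tape, pawl_knob, plywood_block, power_bank, station
```

```bash
python3 -c "
import cv2,numpy as np
a=cv2.imread('pics/top.png');b=cv2.imread('pics/side.png')
cv2.imwrite('pics/ab.png',cv2.resize(np.hstack([a,b]),(800,300),interpolation=cv2.INTER_AREA))"
python3 - <<'E'
from h import *
for n in('top','side'):
    print(n,cam(n)[1].round(3).tolist())
    for t in 'station pawl_knob canister_neck cap coaster lens_cleaner masking_tape power_bank plywood_block black_tape'.split():
        f=imaging.tip_of(t,n); s=imaging.spot_in(t,n)
        print(t,[(np.round(x['at'][::-1],1).tolist(),round(x['p'],2)) for x in f[:4]],[(np.round(x['extent']).tolist(),round(x['p'],2)) for x in s[:4]])
E
```

```text
top [[0.163, -0.967, 0.198, 0.325], [-0.987, -0.159, 0.032, 0.115], [0.0, -0.2, -0.98, 1.106], [0.0, 0.0, 0.0, 1.0]]
station [([250.3, 178.3], 0.66)] [([254.0, 184.0, 52.0, 56.0], 0.78), ([192.0, 150.0, 31.0, 25.0], 0.52)]
pawl_knob [([243.7, 209.0], 0.61)] [([242.0, 201.0, 18.0, 27.0], 0.57)]
canister_neck [([202.6, 220.6], 0.36)] [([257.0, 181.0, 46.0, 50.0], 0.93)]
cap [([247.7, 234.0], 0.67)] [([255.0, 171.0, 18.0, 20.0], 0.72), ([253.0, 233.0, 21.0, 25.0], 0.63)]
coaster [([200.8, 219.1], 0.68), ([191.7, 153.0], 0.19)] [([200.0, 219.0, 36.0, 37.0], 0.74)]
lens_cleaner [([296.5, 125.4], 0.83)] [([303.0, 120.0, 19.0, 28.0], 0.8)]
masking_tape [([192.6, 151.8], 0.63)] [([195.0, 149.0, 30.0, 26.0], 0.76), ([241.0, 201.0, 18.0, 24.0], 0.61)]
power_bank [([347.6, 168.9], 0.65)] [([347.0, 164.0, 19.0, 30.0], 0.81)]
plywood_block [([160.4, 263.0], 0.63)] [([303.0, 122.0, 18.0, 23.0], 0.64), ([160.0, 263.0, 25.0, 21.0], 0.58)]
black_tape [([191.8, 153.8], 0.72), ([263.0, 123.0], 0.56), ([259.0, 174.3], 0.17)] [([264.0, 124.0, 22.0, 24.0], 0.69)]
side [[0.991, -0.029, 0.127, 0.398], [-0.1
[... 368 characters left out ...]
 32.0], 0.92)]
cap [([267.1, 188.5], 0.89), ([212.4, 220.8], 0.89), ([177.5, 196.4], 0.29)] [([270.0, 183.0, 18.0, 16.0], 0.64), ([211.0, 221.0, 17.0, 23.0], 0.64)]
coaster [([219.8, 198.8], 0.93)] [([220.0, 201.0, 37.0, 19.0], 0.78), ([326.0, 266.0, 42.0, 16.0], 0.4)]
lens_cleaner [([338.9, 234.2], 0.66)] [([344.0, 218.0, 23.0, 44.0], 0.93), ([242.0, 195.0, 22.0, 26.0], 0.48)]
masking_tape [([275.1, 194.2], 0.44), ([266.9, 183.3], 0.38)] [([281.0, 189.0, 6.0, 11.0], 0.39)]
power_bank [([323.6, 266.7], 0.76)] [([326.0, 267.0, 46.0, 17.0], 0.61)]
plywood_block [([174.8, 194.7], 0.75)] [([176.0, 188.0, 20.0, 13.0], 0.62)]
black_tape [([328.0, 218.6], 0.72)] [([327.0, 213.0, 16.0, 14.0], 0.63)]
```

View pics/ab.png

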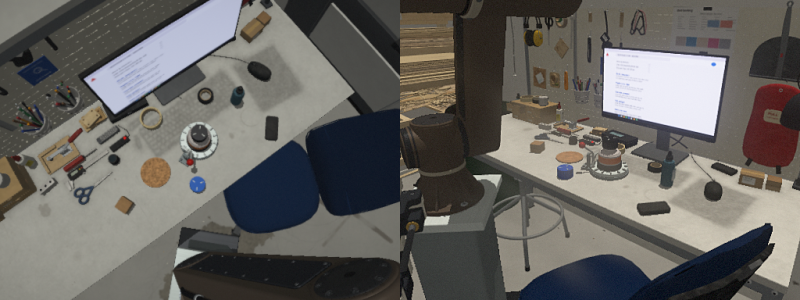

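The top view shows the station with the black cap at about (255,171) full-res, the red knob at (242,205), the coaster at (200,219), and a blue look-alike cap at (253,235). I'll choose the black cap on the canister and check it in a close crop.

```bash
python3 - <<'E'
from h import *
T,S=cam('top'),cam('side')
def red(img):
    h=cv2.cvtColor(img,cv2.COLOR_RGB2HSV); m=((h[...,0]<6)|(h[...,0]>174))&(h[...,1]>150)&(h[...,2]>70); return m
t=cv2.cvtColor(cv2.imread('pics/top.png'),4);s=cv2.cvtColor(cv2.imread('pics/side.png'),4)
for n,i in(('t',t),('s',s)):
    m=red(i).astype('uint8'); k,l,st,c=cv2.connectedComponentsWithStats(m)
    print(n,[(st[j].tolist(),c[j].round(1).tolist()) for j in range(1,k) if st[j][4]>8])
print('station',tri(ray(T,250.3,178.3),ray(S,268.4,218.6)),'cap',tri(ray(T,255,171),ray(S,270,183)))
print('coaster',tri(ray(T,200.8,219.1),ray(S,219.8,198.8)), atz(T,200,219,.006),atz(S,220,201,.006))
for n,u,v,z in [('blue',253,233,.03),('lens',296,125,0),('ply',160,263,0),('black',263,123,.01),('mask',192,152,.01),('powerb',347.6,168.9,0)]: print(n,atz(T,u,v,z).round(3))
a=cv2.resize(t[120:250,170:310],(400,371),interpolation=3);b=cv2.resize(s[150:270,190:330],(400,343),interpolation=3)
b=np.vstack([b,np.zeros((28,400,3),'uint8')]); save('c.png',np.hstack([a,b]))
E
```

```text
t [([99, 166, 5, 6, 17], [101.2, 168.1]), ([88, 170, 10, 12, 56], [92.7, 175.6]), ([158, 175, 4, 4, 15], [159.4, 176.4]), ([82, 199, 24, 20, 119], [93.1, 208.6]), ([239, 203, 9, 9, 56], [242.8, 207.1])]
s [([487, 69, 3, 4, 10], [487.8, 70.3]), ([458, 107, 54, 37, 1065], [483.4, 122.3]), ([451, 153, 59, 61, 1802], [481.4, 184.1]), ([457, 208, 9, 3, 11], [461.5, 209.0])]
station (array([ 0.57954683,  0.15652421, -0.0054037 ]), [np.float64(0.00021638493624873234), np.float64(0.00021638493624865274)]) cap (array([0.57611157, 0.14196802, 0.12129245]), [np.float64(0.0021478041859543974), np.float64(0.0021478041859542565)])
coaster (array([0.42701779, 0.2854587 , 0.01193375]), [np.float64(0.003217909785831019), np.float64(0.0032179097858309872)]) [0.42422127 0.28879984 0.006     ] [0.43063316 0.2809573  0.006     ]
blue [0.407 0.12  0.03 ]
lens [0.781 0.037 0.   ]
ply [0.272 0.385 0.   ]
black [0.766 0.145 0.01 ]
mask [0.631 0.355 0.01 ]
powerb [ 0.66  -0.147  0.   ]
```

View pics/c.png

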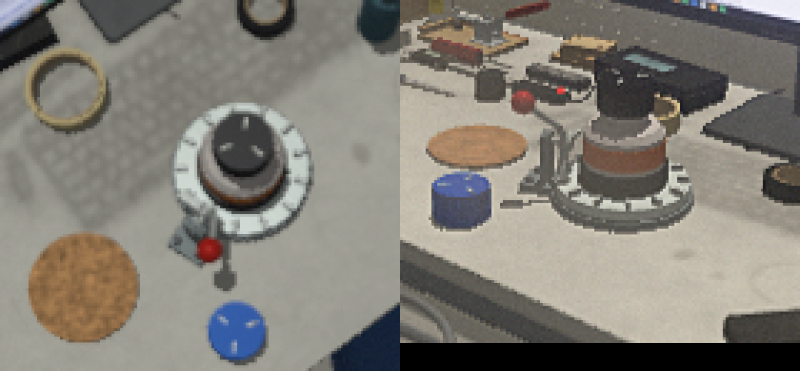

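The crop shows the black, ticked cap on the station's canister (the one meant). The blue twin stands alone at (253,236), and the knob is at top (243,207) and side (233,186). Next I work out the knob, the wrist mount and the yaw, then move.

```bash
python3 - <<'E'
from h import *
T,S=cam('top'),cam('side')
k,_=tri(ray(T,242.8,207.1),ray(S,233,185.7)); print('knob',k,_)
c0=np.array([.578,.148])
for z in(0.143,): print('captop', atz(T,170+243/2.857,120+143/2.857,z), atz(S,190+(630-400)*.35,150+82*.35,.139))
print('stationwheel',atz(T,170+243/2.857,120+172/2.857,.031))
print(np.array(imaging.camera_params('wrist')['mount']).round(3).tolist(), imaging.camera_params('wrist'))
o=sensors.get_obs(); print(R.from_rotvec(o['tcp_rot']).as_matrix().round(3).tolist())
E
```

```text
knob [0.46765276 0.15959549 0.10937002] [np.float64(8.829880578950501e-05), np.float64(8.829880578959394e-05)]
captop [0.57111654 0.14179313 0.143     ] [0.5778014  0.13307842 0.139     ]
stationwheel [0.56785035 0.13969861 0.031     ]
[[0.001, -0.955, -0.297, 0.079], [1.0, 0.001, -0.0, 0.001], [0.0, -0.297, 0.955, -0.159], [0.0, 0.0, 0.0, 1.0]] {'fx': 323.6163853536905, 'fy': 323.6163853536905, 'cx': 260.1256504822561, 'cy': 194.82249215651527, 'k1': -0.047865807198093455, 'mount': array([[ 8.86682634e-04, -9.54885221e-01, -2.96973784e-01,
         7.93714362e-02],
       [ 9.99999531e-01,  9.62621951e-04, -1.09475173e-04,
         6.27439488e-04],
       [ 3.90409708e-04, -2.96973547e-01,  9.54885627e-01,
        -1.58557457e-01],
       [ 0.00000000e+00,  0.00000000e+00,  0.00000000e+00,
         1.00000000e+00]])}
[[-0.961, -0.275, 0.0], [-0.275, 0.961, -0.0], [-0.0, -0.0, -1.0]]
```

>>> {"method": "drive_tool", "body": {
  "commands": "5 5 2 0 0 0 1; 10 9 4 0 0 0 1; 14 14 6 0 0 0 1; 17 18 8 0 0 0 1; 20 23 10 0 0 0 1; 23 27 12 0 0 0 1; 25 31 13 0 0 0 1; 26 33 13 0 0 0 1"
}}

```text
time_s: 3.0
tool_pos: [0.4254, -0.3529, 0.348]
tcp_rot: [-0.436, 3.11, -0.001]
force: [0.9, -0.5, 0.2]
finger_gap: 0.0876
```

>>> {"method": "drive_tool", "body": {
  "commands": "1 5 0 0 0 0 1; 2 10 0 0 0 0 1; 3 15 0 0 0 0 1; 3 20 0 0 0 0 1; 3 25 0 0 0 0 1; 3 30 0 0 0 0 1; 3 35 0 0 0 0 1; 3 38 0 0 0 0 1"
}}

```text
time_s: 3.8
tool_pos: [0.4549, 0.0297, 0.3485]
tcp_rot: [-0.438, 3.108, -0.0]
force: [0.3, -0.1, 0.7]
finger_gap: 0.088
```

>>> {"method": "drive_tool", "body": {
  "commands": "0 4 -1 0 0 0 1; 0 8 -2 0 0 0 1; 0 11 -2 0 0 0 1; 0 11 -2 0 0 0 1; 0 11 -2 0 0 0 1; 0 11 -2 0 0 0 1; 0 11 -2 0 0 0 1; 0 11 -2 0 0 0 1"
}}

```text
time_s: 4.6
tool_pos: [0.4549, 0.1389, 0.3287]
tcp_rot: [-0.436, 3.108, -0.0]
force: [-0.4, 1.1, 1.4]
finger_gap: 0.0877
```

```bash
python3 - <<'E'
from h import *
o=sensors.get_obs(); im=imaging.snapshot('wrist'); C=cam('wrist',o); save('w1.png',im)
import pickle; pickle.dump((o,C),open('w1.pkl','wb'))
print(o['tool_pos'],o['q'],R.from_rotvec(o['tcp_rot']).as_matrix()[:,1])
for t in 'station pawl_knob cap coaster'.split():
    print(t,[(np.round(x['at'][::-1],1).tolist(),round(x['p'],2)) for x in imaging.tip_of(t,'wrist')[:4]],[(np.round(x['extent'],1).tolist(),round(x['p'],2)) for x in imaging.spot_in(t,'wrist')[:4]])
E
```

```text
[0.45494473 0.13886538 0.32872694] [ 7.12636710e-01 -3.32362747e-02 -2.36529327e-01  1.58365242e-03
 -1.36512026e+00 -2.00483668e+00] [-2.75314993e-01  9.61353988e-01 -4.05171255e-04]
station [([243.1, 219.3], 0.67)] [([247.9, 213.7, 104.7, 105.8], 0.57)]
pawl_knob [([270.8, 175.8], 0.76)] [([276.4, 192.9, 33.5, 50.5], 0.89)]
cap [([240.4, 248.6], 0.97), ([256.7, 109.5], 0.78)] [([239.4, 254.3, 52.6, 47.3], 0.86), ([261.0, 110.5, 43.7, 48.1], 0.86)]
coaster [([361.0, 154.9], 0.62)] [([366.6, 155.4, 84.2, 79.4], 0.93)]
```

View pics/w1.png

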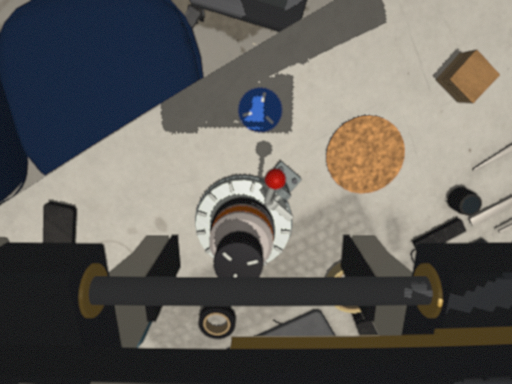

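The wrist view shows the black ticked cap at (239,255), the red knob at (275,179), the coaster at (366,155) and the blue look-alike at (261,110). I'll fit positions from the three views.

```bash
cat >> h.py <<'E'
def red(img):
    h=cv2.cvtColor(img,cv2.COLOR_RGB2HSV); m=(((h[...,0]<6)|(h[...,0]>174))&(h[...,1]>150)&(h[...,2]>60)).astype('uint8')
    k,l,st,c=cv2.connectedComponentsWithStats(m); return [(st[j].tolist(),c[j].round(1).tolist()) for j in range(1,k) if st[j][4]>15]
def cyl(c,x,y,z0,z1,rad):
    a=np.linspace(0,2*np.pi,60); P=np.array([proj(c,[x+rad*np.cos(t),y+rad*np.sin(t),z]) for z in(z0,z1) for t in a]); return P
def bb(P): lo,hi=P.min(0),P.max(0); return np.r_[(lo+hi)/2,hi-lo]
E
python3 - <<'E'
from h import *
import pickle
from scipy.optimize import least_squares
o,C=pickle.load(open('w1.pkl','rb')); T,S=cam('top'),cam('side')
im=cv2.cvtColor(cv2.imread('pics/w1.png'),4); print(red(im))
ms={}
for t in('cap','coaster'):
    for n,c in(('wrist',C),('top',T),('side',S)):
        if n!='wrist': imaging.snapshot(n) if t=='cap' else 0
        L=imaging.trace(t,n)
        for q in L[:2]:
            ys,xs=np.nonzero(q['region']); e=np.array([(xs.min()+xs.max()+1)/2,(ys.min()+ys.max()+1)/2,xs.max()-xs.min()+1,ys.max()-ys.min()+1]); print(t,n,round(q['p'],2),e); 
            z=(.107,.143,.03,[.575,.14]) if t=='cap' else(.0,.006,.06,[.43,.285])
            s=least_squares(lambda p: bb(cyl(c,*p,*z[:3]))[:2]-e[:2],z[3]).x
            print('   fit xy',s.round(4),'model size',bb(cyl(c,*s,*z[:3]))[2:].round(1))
E
```

```text
[([265, 169, 20, 20, 307], [275.0, 178.8])]
cap wrist 0.91 [260.5 110.   45.   46. ]
   fit xy [0.3943 0.1223] model size [58.  59.5]
cap wrist 0.8 [238.5 254.5  51.   47. ]
   fit xy [0.5688 0.1452] model size [50.2 56.8]
cap top 0.75 [253. 236.  20.  20.]
   fit xy [0.3909 0.1182] model size [22.3 22.9]
cap side 0.79 [211.5 220.   21.   20. ]
   fit xy [ 0.3995 -0.0957] model size [25.5 24.7]
cap side 0.77 [269. 183.  20.  18.]
   fit xy [0.5739 0.1353] model size [20.3 18.5]
coaster wrist 0.65 [365. 154.  80.  78.]
   fit xy [0.4196 0.2945] model size [79.7 78.9]
coaster wrist 0.26 [142.  341.5   4.    7. ]
   fit xy [0.8626 0.0271] model size [64.9 53.8]
coaster top 0.78 [201.5 228.5  35.   23. ]
   fit xy [0.3967 0.2792] model size [39. 39.]
coaster side 0.71 [218. 202.  34.  14.]
   fit xy [0.4241 0.2825] model size [35.3 15.9]
```

```bash
python3 - <<'E'
from h import *
import pickle
o,C=pickle.load(open('w1.pkl','rb')); T,S=cam('top'),cam('side')
k,e=tri(ray(T,242.8,207.1),ray(S,233,185.7),ray(C,275,178.8)); print(k,e, atz(C,275,178.8,.111))
c=np.array([.570,.143]); d=k[:2]-c; print(np.linalg.norm(d)); a=np.arctan2(d[1],d[0])-np.pi-np.arctan2(31,104); print('yaw',np.degrees(a))
X=np.array([np.cos(a),np.sin(a)]);Y=np.array([-X[1],X[0]])
for n,p,z in(('post',-.088*X,.03),('up',-.104*X,.12),('over',-.104*X+.031*Y,.111)): print(n,(c+p).round(3),proj(C,[*(c+p),z]).round(0))
print('Y',Y)
E
```

```text
[0.4677294  0.16063175 0.10905184] [np.float64(0.0010231833278862726), np.float64(0.00014160328900057398), np.float64(0.0010610821385187016)] [0.46733434 0.16147187 0.111     ]
0.10377935180153061
yaw -26.379904162122866
post [0.491 0.182] [281. 184.]
up [0.477 0.189] [295. 194.]
over [0.491 0.217] [313. 208.]
Y [0.44432099 0.89586766]
```

>>> {"method": "drive_tool", "body": {
  "commands": "-1 -3 0 0 0 0 -1; -1 -3 -4 0 0 0 -1; -1 -3 -8 0 0 0 -1; -1 -3 -8 0 0 0 -1; -1 -3 -8 0 0 0 -1; -1 -3 -8 0 0 0 -1; -1 -3 -8 0 0 0 -1; -1 -3 -8 0 0 0 -1",
  "newtons": 10
}}

```text
time_s: 6.25
tool_pos: [0.4455, 0.1102, 0.2498]
tcp_rot: [-0.438, 3.106, 0.001]
force: [-0.1, -0.1, -0.2]
finger_gap: 0.0291
```

>>> {"method": "drive_tool", "body": {
  "commands": "0 0 -4 0 0 0 -1; 0 0 -8 0 0 0 -1; 0 0 -12 0 0 0 -1; 0 0 -15 0 0 0 -1; 0 0 -15 0 0 0 -1; 0 0 -15 0 0 0 -1; 0 0 -15 0 0 0 -1; 0 0 -15 0 0 0 -1"
}}

```text
time_s: 7.05
tool_pos: [0.4466, 0.1109, 0.1015]
tcp_rot: [-0.439, 3.103, 0.003]
force: [0.2, -0.8, -0.1]
finger_gap: 0.0004
```

```bash
python3 - <<'E'
from h import *
o=sensors.get_obs(); print(o['tool_pos'],o['finger_gap']); im=imaging.snapshot('wrist');s=imaging.snapshot('side'); print(red(im))
save('w2.png',np.hstack([cv2.resize(im,(400,300)),cv2.resize(s[140:260,180:340],(400,300),interpolation=3)]))
E
```

```text
[0.44657031 0.11094243 0.10154481] 0.00039330641121629133
[]
```

View pics/w2.png

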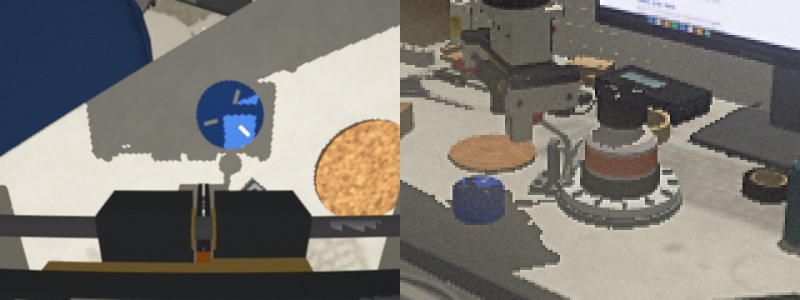

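The closed fingertips stand beside the knob, on its -y side and hiding it, with no contact. I push along the station's +y.

>>> {"method": "drive_tool", "body": {
  "commands": "0.5 1 0 0 0 0 -1; 0.9 1.8 0 0 0 0 -1; 1.3 2.7 0 0 0 0 -1; 1.8 3.6 0 0 0 0 -1; 2.2 4.5 0 0 0 0 -1; 2.5 5 0 0 0 0 -1; 2.7 5.4 0 0 0 0 -1; 2.7 5.4 0 0 0 0 -1"
}}

```text
time_s: 7.95
tool_pos: [0.4734, 0.1651, 0.1009]
tcp_rot: [-0.439, 3.104, 0.003]
force: [-1.0, -0.1, -1.2]
finger_gap: 0.0005
```

```bash
python3 - <<'E'
from h import *
o=sensors.get_obs(); im=imaging.snapshot('wrist');s=imaging.snapshot('side');S=cam('side'); print(red(im)); 
s2=s[160:215,200:260]; print([(x[0],[x[1][0]+200,x[1][1]+160]) for x in red(s2)])
for n,p in(('up',[.477,.189,.12]),('over',[.491,.217,.111]),('start',[.468,.16,.11])): print(n,proj(S,p),proj(cam('wrist',o),p))
E
```

```text
[]
[]
up [235.40053316 178.92408785] [303.06043386 283.84443961]
over [239.17475163 178.34615477] [341.37499408 307.92519279]
start [233.13318753 185.45046194] [252.14157786 244.43150289]
```

>>> {"method": "drive_tool", "body": {
  "commands": "0.4 0.7 0 0 0 0 -1; 0.7 1.4 0 0 0 0 -1; 1 2 0 0 0 0 -1; 1 2 0 0 0 0 -1; 1 2 0 0 0 0 -1; 0 0 0 0 0 0 -1; -2 -4 0 0 0 0 -1; -2 -4 0 0 0 0 -1"
}}

```text
time_s: 8.85
tool_pos: [0.4496, 0.1209, 0.1003]
tcp_rot: [-0.436, 3.108, 0.002]
force: [0.4, 0.7, 0.1]
finger_gap: 0.0001
```

>>> {"method": "drive_tool", "body": {
  "commands": "0 0 5 0 0 0 1; 0 0 10 0 0 0 1; 0 0 15 0 0 0 1; 0 0 18 0 0 0 1; 0 0 18 0 0 0 1; 0 0 18 0 0 0 1; 0 0 18 0 0 0 1; 0 0 18 0 0 0 1"
}}

```text
time_s: 9.65
tool_pos: [0.449, 0.1205, 0.2791]
tcp_rot: [-0.436, 3.11, 0.0]
force: [0.0, -0.3, -0.2]
finger_gap: 0.0587
```

```bash
python3 - <<'E'
from h import *
import pickle
o=sensors.get_obs(); C=cam('wrist',o); im=imaging.snapshot('wrist');s=imaging.snapshot('side');S=cam('side'); pickle.dump((o,C),open('w3.pkl','wb'));print(o['tool_pos'],red(im)); 
s2=s[160:215,200:260]; print([(x[0],[x[1][0]+200,x[1][1]+160]) for x in red(s2)])
for q in imaging.trace('cap','wrist')[:3]+imaging.trace('coaster','wrist')[:1]: print(round(q['p'],2),np.round(q['extent'],1))
for n,p in(('up',[.477,.189,.12]),('over',[.491,.217,.111]),('start',[.468,.16,.11])): print(n,proj(S,p),proj(C,p))
save('w3.png',np.hstack([cv2.resize(im,(400,300)),cv2.resize(s[140:260,180:340],(400,300),interpolation=3)])); save('w3raw.png',im)
E
```

```text
[0.4490419  0.12050542 0.27909512] [([322, 226, 22, 11, 153], [333.2, 230.7])]
[]
0.89 [272.9 122.5  50.3  50.9]
0.57 [251.2 289.   52.6  62.7]
0.36 [223.8 332.7  36.5  10.2]
0.68 [ 52.8 236.2  35.4  29.6]
up [235.40053316 178.92408785] [314.77602915 218.52160084]
over [239.17475163 178.34615477] [333.34382619 233.41206024]
start [233.13318753 185.45046194] [290.30780484 200.54204653]
```

View pics/w3.png

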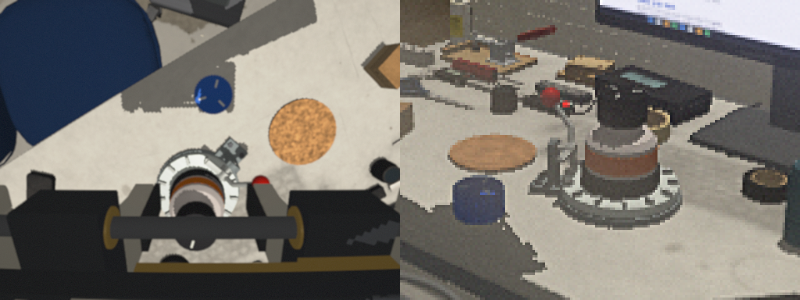

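The red knob now shows at wrist (333,231) and side (240,179), exactly where "leaning to +y" predicts, so the pawl is flipped. I go above the cap for a clean centring view.

>>> {"method": "drive_tool", "body": {
  "commands": "3 1 2 0 0 0 1; 6 2 4 0 0 0 1; 9 2 5 0 0 0 1; 9 2 5 0 0 0 1; 9 2 5 0 0 0 1; 9 2 5 0 0 0 1; 9 2 5 0 0 0 1; 9 2 5 0 0 0 1"
}}

```text
time_s: 10.65
tool_pos: [0.5389, 0.1407, 0.3299]
tcp_rot: [-0.436, 3.109, 0.001]
force: [-0.8, -0.4, -0.2]
finger_gap: 0.088
```

```bash
python3 - <<'E'
from h import *
import pickle
from scipy.optimize import least_squares
o=sensors.get_obs(); C=cam('wrist',o); im=imaging.snapshot('wrist'); pickle.dump((o,C),open('w4.pkl','wb'));print(o['tool_pos'],red(im))
c2=im.copy()
for q in imaging.trace('cap','wrist')[:3]+imaging.trace('coaster','wrist')[:1]: print(round(q['p'],2),np.round(q['extent'],1))
for x,y in((.572,.142),):
    for z in(.107,.143): cv2.polylines(c2,[cyl(C,x,y,z,z,.03).astype(int)],1,(0,255,0),1)
    cv2.polylines(c2,[cyl(C,x,y,.031,.031,.074).astype(int)],1,(255,255,0),1)
cv2.polylines(c2,[cyl(C,.422,.291,.006,.006,.06).astype(int)],1,(0,255,255),1)
save('w4raw.png',im); save('w4.png',cv2.resize(c2,(800,600)))
E
```

```text
[0.53887245 0.14067945 0.32990347] [([324, 135, 20, 20, 309], [333.9, 144.7]), ([441, 197, 10, 9, 67], [445.3, 200.7])]
0.92 [256.2 195.9  54.5  58.7]
0.68 [275.9  46.   46.7  56.2]
0.67 [384.4  98.9  84.   85.4]
```

View pics/w4.png

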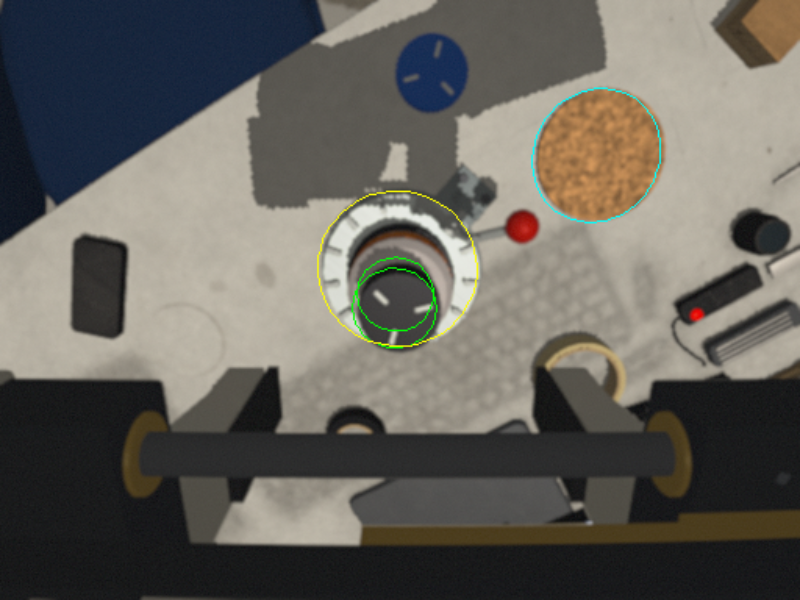

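The overlay matches: the cap model circle sits on the black cap at (397,305), the wheel ring fits, and the coaster fits at (598,155); the knob is at (522,226). A quick numeric refinement follows.

```bash
python3 - <<'E'
from h import *
import pickle
from scipy.optimize import least_squares
o,C=pickle.load(open('w4.pkl','rb'))
im=cv2.cvtColor(cv2.imread('pics/w4raw.png'),4); h=cv2.cvtColor(im,cv2.COLOR_RGB2HSV)
L=imaging.trace('coaster','wrist')[0]['region']; K=imaging.trace('cap','wrist')[0]['region']
for m,z in((L,(0,.006,.06,[.42,.29])),(K,(.107,.143,.03,[.57,.14]))):
    def f(p):
        P=cv2.convexHull(cyl(C,*p,*z[:3]).astype('float32')); mm=cv2.moments(P); return [mm['m10']/mm['m00'],mm['m01']/mm['m00']]
    ys,xs=np.nonzero(m); c=np.array([xs.mean(),ys.mean()]); print(c,m.sum(),least_squares(lambda p:np.array(f(p))-c,z[3],diff_step=1e-3).x)
# cap height from two wrist views using w1 tick/top: triangulate cap top centre w/ top view
T=cam('top'); print(tri(ray(T,170+243/2.857,120+143/2.857),ray(C,248,192)))
# knob height, two views
o3,C3=pickle.load(open('w3.pkl','rb')); print(atz(C,333.9,144.7,.111))
E
```

```text
[383.91830727  98.8150874 ] 5435 [0.42002718 0.29427686]
[255.36710897 196.22155207] 2487 [0.57357577 0.14554421]
(array([0.60514388, 0.14328642, 0.01336618]), [np.float64(0.002228194649658832), np.float64(0.0022281946496587875)])
[0.49294337 0.21786251 0.111     ]
```

>>> {"method": "drive_tool", "body": {
  "commands": "2 0.2 -4 0 0 0 1; 3.4 0.3 -8 0 0 0 1; 3.4 0.3 -12 0 0 0 1; 3.4 0.3 -16 0 0 0 1; 3.4 0.3 -19 0 0 0 1; 3.4 0.3 -21.6 0 0 0 1; 3.4 0.3 -21.6 0 0 0 1; 3.4 0.3 -21.6 0 0 0 1"
}}

```text
time_s: 11.7
tool_pos: [0.5736, 0.1438, 0.1143]
tcp_rot: [-0.437, 3.109, -0.0]
force: [-0.4, -0.5, 0.5]
finger_gap: 0.0879
```

>>> {"method": "drive_tool", "body": {
  "commands": "0 0 0 0 0 0 0.2; 0 0 0 0 0 0 0.2; 0 0 0 0 0 0 0.2; 0 0 0 0 0 0 0.2; 0 0 0 0 0 0 0.2; 0 0 0 0 0 0 0.2; 0 0 0 0 0 0 0.2; 0 0 0 0 0 0 0.2",
  "newtons": 35
}}

```text
time_s: 12.5
tool_pos: [0.5739, 0.1441, 0.1147]
tcp_rot: [-0.437, 3.108, 0.001]
force: [-1.5, 2.7, 4.6]
finger_gap: 0.0593
```

>>> {"method": "drive_tool", "body": {
  "commands": "0 0 0 0 0 0 -1; 0 0 0 0 0 0 -1; 0 0 0 0 0 0 -1; 0 0 0 0 0 0 -1; 0 0 0 0 0 0 -1; 0 0 0 0 0 0 -1; 0 0 0 0 0 0 -1; 0 0 0 0 0 0 -1",
  "newtons": 40
}}

```text
time_s: 13.3
tool_pos: [0.5739, 0.1441, 0.1147]
tcp_rot: [-0.437, 3.108, 0.001]
force: [-1.9, 1.3, 5.5]
finger_gap: 0.0591
```

```bash
python3 - <<'E'
from h import *
for i in range(1):
    o=sensors.get_obs(); print(o['tool_pos'],o['force'],o['wrist_torque'],o['finger_gap'],o['q'])
E
```

```text
[0.57387433 0.14414918 0.1147157 ] [-1.92668647  1.33635959  5.48096846] [0.81750219 0.75994517 0.0049517 ] 0.05909346265001222 [ 5.76851366e-01  3.16700806e-01 -3.26125115e-01  1.19387584e-03
 -9.25150177e-01 -1.86916038e+00]
```

>>> {"method": "drive_tool", "body": {
  "commands": "0 0 -0.1 0 0 0 -1; 0 0 -0.2 0 0 0 -1; 0 0 -0.3 0 0 0 -1; 0 0 -0.4 0 0 0 -1; 0 0 -0.5 0 0 0 -1; 0 0 -0.6 0 0 0 -1; 0 0 -0.65 0 0 0 -1; 0 0 -0.65 0 0 0 -1"
}}

```text
time_s: 14.1
tool_pos: [0.5741, 0.1442, 0.1095]
tcp_rot: [-0.437, 3.107, 0.0]
force: [-6.8, 1.9, 14.7]
finger_gap: 0.0594
```

```bash
python3 - <<'E'
from h import *
o=sensors.get_obs(); print(o['tool_pos'],o['force'],o['wrist_torque'],o['finger_gap'])
E
```

```text
[0.57405332 0.14417774 0.10951501] [-6.82907209  1.85314822 14.65367487] [0.6465402  2.24340585 0.01831974] 0.05940172862147322
```

>>> {"method": "drive_tool", "body": {
  "commands": "-0.02 0 -0.15 0 0 0 -1; -0.05 0 -0.2 0 0 0 -1; -0.05 0 -0.25 0 0 0 -1; -0.05 0 -0.3 0 0 0 -1; -0.05 0 -0.3 0 0 0 -1; -0.05 0 -0.3 0 0 0 -1; -0.05 0 -0.3 0 0 0 -1; -0.05 0 -0.3 0 0 0 -1"
}}

```text
time_s: 14.9
tool_pos: [0.5741, 0.1442, 0.1083]
tcp_rot: [-0.438, 3.105, 0.0]
force: [-6.1, 1.0, 17.1]
finger_gap: 0.0595
```

```bash
python3 - <<'E'
from h import *
o=sensors.get_obs(); print(o['tool_pos'],o['force'],o['wrist_torque'],o['finger_gap'])
E
```

```text
[0.5740775  0.14422268 0.10833475] [-6.05024041  1.01286437 17.11515365] [ 0.50090117  2.32708071 -0.01496319] 0.05950305616306596
```

>>> {"method": "drive_tool", "body": {
  "commands": "-0.05 0 -0.22 0 0 0 -1; -0.05 0 -0.28 0 0 0 -1; -0.05 0 -0.28 0 0 0.07 -1; -0.05 0 -0.28 0 0 0.14 -1; -0.05 0 -0.28 0 0 0.21 -1; -0.05 0 -0.28 0 0 0.28 -1; -0.05 0 -0.28 0 0 0.35 -1; -0.05 0 -0.28 0 0 0.35 -1"
}}

```text
time_s: 15.7
tool_pos: [0.5752, 0.145, 0.108]
tcp_rot: [-0.976, 2.976, 0.002]
force: [-4.1, 2.4, 17.7]
finger_gap: 0.0593
```

```bash
python3 - <<'E'
from h import *
o=sensors.get_obs(); print(o['tool_pos'],o['force'],o['wrist_torque'],o['finger_gap'],o['q'][5],R.from_rotvec(o['tcp_rot']).as_matrix()[:,1])
E
```

```text
[0.57523868 0.14497155 0.10801648] [-4.12887505  2.39110304 17.6962654 ] [1.03835753 1.67176785 0.0046698 ] 0.0592792481649762 -1.515063497053317 [-0.59205042  0.80589901 -0.00175552]
```

>>> {"method": "drive_tool", "body": {
  "commands": "-0.05 0 -0.28 0 0 0.07 -1; -0.05 0 -0.32 0 0 0.14 -1; -0.05 0 -0.32 0 0 0.21 -1; -0.05 0 -0.32 0 0 0.28 -1; -0.05 0 -0.32 0 0 0.35 -1; -0.05 0 -0.32 0 0 0.42 -1; -0.05 0 -0.32 0 0 0.49 -1; -0.05 0 -0.32 0 0 0.56 -1"
}}

```text
time_s: 16.5
tool_pos: [0.5752, 0.1456, 0.1073]
tcp_rot: [-1.764, 2.586, 0.006]
force: [-10.1, 4.3, 23.5]
finger_gap: 0.0595
```

```bash
python3 - <<'E'
from h import *
o=sensors.get_obs(); print(o['tool_pos'],o['force'],o['wrist_torque'],o['finger_gap'],o['q'][5],R.from_rotvec(o['tcp_rot']).as_matrix()[:,1])
E
```

```text
[0.5751879  0.14560678 0.10732458] [-10.1036735    4.32133936  23.53387883] [ 1.53408847  3.72280027 -0.18390864] 0.059454884265085085 -0.9451657883661416 [-0.93094359  0.3651484  -0.00326848]
```

>>> {"method": "drive_tool", "body": {
  "commands": "-0.1 0 -0.24 0 0 0.09 -1; -0.15 -0.05 -0.24 0 0 0.16 -1; -0.15 -0.05 -0.24 0 0 0.23 -1; -0.15 -0.05 -0.24 0 0 0.3 -1; -0.15 -0.05 -0.24 0 0 0.37 -1; -0.15 -0.05 -0.24 0 0 0.44 -1; -0.15 -0.05 -0.24 0 0 0.5 -1; -0.15 -0.05 -0.24 0 0 0.5 -1"
}}

```text
time_s: 17.3
tool_pos: [0.5749, 0.1455, 0.1074]
tcp_rot: [-2.351, 2.065, 0.007]
force: [-4.8, 1.9, 20.2]
finger_gap: 0.0592
```

```bash
python3 - <<'E'
from h import *
o=sensors.get_obs(); print(o['tool_pos'],o['force'],o['wrist_torque'],o['finger_gap'],o['q'][5],R.from_rotvec(o['tcp_rot']).as_matrix()[:,1])
E
```

```text
[0.5749203  0.1455079  0.10743114] [-4.83105698  1.92546422 20.16811801] [ 0.66781037  2.36555398 -0.03205756] 0.059241006331314655 -0.43681982515530926 [-0.99166075 -0.12871304 -0.00647392]
```

>>> {"method": "drive_tool", "body": {
  "commands": "-0.1 -0.05 -0.22 0 0 0.06 -1; -0.1 -0.05 -0.24 0 0 0.11 -1; -0.1 -0.05 -0.24 0 0 0.16 -1; -0.1 -0.05 -0.24 0 0 0.21 -1; -0.1 -0.05 -0.24 0 0 0.24 -1; -0.1 -0.05 -0.24 0 0 0.27 -1; -0.1 -0.05 -0.24 0 0 0.3 -1; -0.1 -0.05 -0.24 0 0 0.3 -1"
}}

```text
time_s: 18.1
tool_pos: [0.5744, 0.1446, 0.1067]
tcp_rot: [-2.631, 1.692, 0.008]
force: [-4.5, -0.5, 17.1]
finger_gap: 0.0596
```

```bash
python3 - <<'E'
from h import *
o=sensors.get_obs(); print(o['tool_pos'],o['force'],o['wrist_torque'],o['finger_gap'],o['q'][5],R.from_rotvec(o['tcp_rot']).as_matrix()[:,1])
E
```

```text
[0.57443838 0.14463609 0.1067082 ] [-4.52871194 -0.47139317 17.14728545] [-0.06076422  1.97415917 -1.45544116] 0.059601131404741645 -0.13376440615713325 [-0.9099061  -0.41473776 -0.00796695]
```

Torque rose to 1.46 N m at 98° of turn, so it is on the stop. Back off a little and lift.

>>> {"method": "drive_tool", "body": {
  "commands": "-0.05 0 -0.15 0 0 -0.05 -1; -0.05 0 -0.1 0 0 -0.1 -1; -0.05 0 0 0 0 -0.1 -1; -0.05 0 0.2 0 0 -0.1 -1; -0.05 0 0.4 0 0 -0.1 -1; -0.05 0 0.7 0 0 -0.1 -1; -0.05 0 1 0 0 -0.1 -1; -0.05 0 1 0 0 -0.1 -1"
}}

```text
time_s: 18.9
tool_pos: [0.5737, 0.1443, 0.1164]
tcp_rot: [-2.544, 1.823, 0.008]
force: [-0.1, 1.2, -0.7]
finger_gap: 0.0595
```

```bash
python3 - <<'E'
from h import *
o=sensors.get_obs(); print(o['tool_pos'],o['force'],o['wrist_torque'],o['finger_gap'],o['q'][5],R.from_rotvec(o['tcp_rot']).as_matrix()[:,1])
E
```

```text
[0.57365348 0.14428267 0.11638941] [-0.14489727  1.24222705 -0.729886  ] [-0.07068932  0.0366162  -0.02655234] 0.05953451181323783 -0.23599871468731004 [-0.94686877 -0.32154201 -0.0070895 ]
```

The cap came free: vertical load is now -0.7 N, its weight. Lift and carry, turning back so the camera side faces the robot.

>>> {"method": "drive_tool", "body": {
  "commands": "0 0 4 0 0 0 -1; 0 0 8 0 0 0 -1; 0 0 12 0 0 0 -1; -2 2 14 0 0 -0.1 -1; -5 5 14 0 0 -0.22 -1; -8 8 14 0 0 -0.34 -1; -11 11 14 0 0 -0.46 -1; -14 14 14 0 0 -0.58 -1"
}}

```text
time_s: 19.7
tool_pos: [0.432, 0.2846, 0.2556]
tcp_rot: [-1.91, 2.48, 0.002]
force: [1.2, 1.3, -0.8]
finger_gap: 0.0595
```

```bash
python3 - <<'E'
from h import *
o=sensors.get_obs(); print(o['tool_pos'],o['force'],o['finger_gap'],o['q'],R.from_rotvec(o['tcp_rot']).as_matrix().round(3).tolist())
Rm=R.from_rotvec(o['tcp_rot']); z=Rm.as_matrix()[:,2]; print('level fix',np.cross(z,[0,0,-1]))
E
```

```text
[0.43196139 0.28464386 0.25555224] [ 1.17393042  1.32664813 -0.75322156] 0.059547799871121986 [ 0.96439856  0.07080069 -0.29492828  0.00263012 -1.1934406  -1.22351415] [[-0.255, -0.967, 0.009], [-0.967, 0.255, 0.008], [-0.01, -0.006, -1.0]]
level fix [-0.00816103  0.00863585  0.        ]
```

>>> {"method": "drive_tool", "body": {
  "commands": "-1.1 0.9 0 -0.008 0.008 -0.12 -1; -1.1 0.9 -3 -0.008 0.008 -0.24 -1; -1.1 0.9 -7 -0.008 0.008 -0.36 -1; -1.1 0.9 -11 -0.009 0.008 -0.48 -1; -1.1 0.9 -15 -0.01 0.007 -0.5 -1; -1.1 0.9 -19 -0.01 0.007 -0.5 -1; -1.1 0.9 -21 -0.01 0.007 -0.5 -1; -1.1 0.9 -21 -0.01 0.007 -0.5 -1"
}}

```text
time_s: 20.5
tool_pos: [0.4191, 0.291, 0.042]
tcp_rot: [1.238, -2.88, 0.015]
force: [0.4, 0.3, -1.1]
finger_gap: 0.0592
```

```bash
python3 - <<'E'
from h import *
o=sensors.get_obs(); print(o['tool_pos'],o['force'],o['finger_gap'],R.from_rotvec(o['tcp_rot']).as_matrix().round(3).tolist())
im=imaging.snapshot('wrist'); C=cam('wrist',o); t=imaging.snapshot('top'); s=imaging.snapshot('side')
c2=im.copy(); cv2.polylines(c2,[cyl(C,.4205,.2935,.006,.006,.06).astype(int)],1,(0,255,255),1)
save('w5.png',np.hstack([cv2.resize(c2,(400,300)),cv2.resize(s[140:260,160:320],(400,300),interpolation=3)]))
E
```

```text
[0.41907798 0.2910256  0.0420112 ] [ 0.4085064   0.27922357 -1.06610467] 0.059248839834137895 [[-0.688, -0.726, -0.002], [-0.726, 0.688, -0.011], [0.01, -0.006, -1.0]]
```

View pics/w5.png

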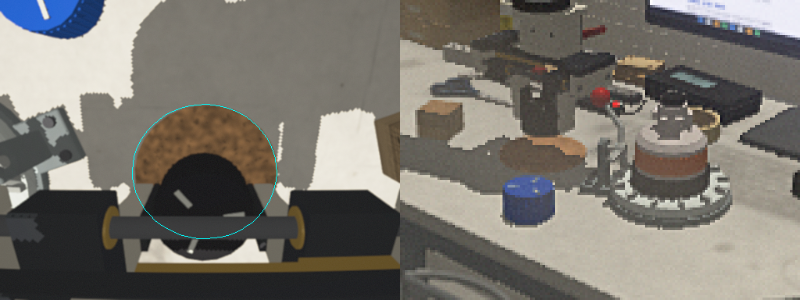

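The coaster circle fits the picture; the cap hangs over it, and the side view shows the bare neck with the red knob still over at (600,95). Lower gently.

>>> {"method": "drive_tool", "body": {
  "commands": "0.1 0.2 -0.8 0.01 0 0 -1; 0.14 0.25 -1.6 0.01 0 0 -1; 0.14 0.25 -2.2 0.01 0 0 -1; 0.14 0.25 -2.5 0.01 0 0 -1; 0.14 0.25 -2.6 0.01 0 0 -1; 0.14 0.25 -2.7 0.01 0 0 -1; 0.14 0.25 -2.75 0.01 0 0 -1; 0.14 0.25 -2.75 0.01 0 0 -1"
}}

```text
time_s: 21.45
tool_pos: [0.423, 0.2993, 0.0197]
tcp_rot: [-1.241, 2.878, 0.01]
force: [-10.4, 10.2, 6.6]
finger_gap: 0.0596
```

That was contact: at this yaw the gripper body meets the knob. Back off and up.

>>> {"method": "drive_tool", "body": {
  "commands": "-0.6 0.6 0.5 0 0 0 -1; -1 1 2 0 0 0 -1; -1 1 6 0 0 0 -1; -1 1 10 0 0 0 -1; -1 1 14 0 0 0 -1; -1 1 17 0 0 0 -1; -1 1 18 0 0 0 -1; -1 1 18 0 0 0 -1"
}}

```text
time_s: 22.25
tool_pos: [0.4132, 0.3098, 0.2011]
tcp_rot: [-1.24, 2.875, 0.013]
force: [-0.7, 0.1, -2.2]
finger_gap: 0.0595
```

```bash
python3 - <<'E'
from h import *
o=sensors.get_obs(); print(o['tool_pos'],o['force'],o['finger_gap'],o['q'],R.from_rotvec(o['tcp_rot']).as_matrix().round(3).tolist())
im=imaging.snapshot('wrist'); C=cam('wrist',o); s=imaging.snapshot('side'); S=cam('side'); print(red(im),proj(C,[.493,.218,.111]))
save('w6.png',np.hstack([cv2.resize(im,(400,300)),cv2.resize(s[140:260,160:320],(400,300),interpolation=3)]))
E
```

```text
[0.41322647 0.30984707 0.20110346] [-0.67814661  0.07367955 -2.17259872] 0.05948537756010191 [ 1.02324260e+00  1.08817685e-01 -3.79713495e-01 -8.85134451e-04
 -1.06891207e+00 -1.77957298e+00] [[-0.687, -0.727, 0.006], [-0.727, 0.687, 0.012], [-0.013, 0.004, -1.0]]
[([92, 167, 32, 30, 773], [107.5, 181.6])] [108.80051867 181.54458181]
```

View pics/w6.png

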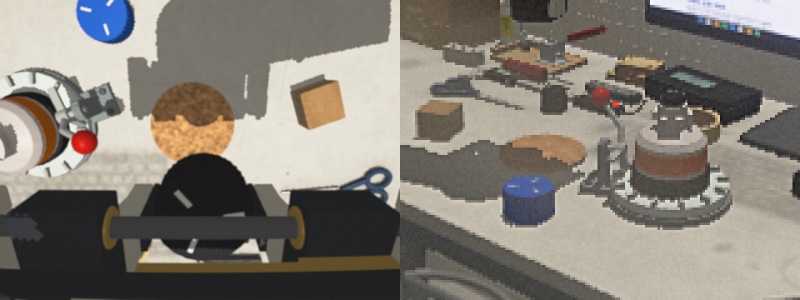

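The knob is undisturbed: (107.5,181.6) against the predicted (108.8,181.5). I turn clockwise so the gripper body's long axis keeps away from the knob.

>>> {"method": "drive_tool", "body": {
  "commands": "0.7 -1.6 0 -0.006 0.003 -0.13 -1; 0.7 -1.6 0 -0.009 0.006 -0.27 -1; 0.7 -1.6 0 -0.012 0.006 -0.41 -1; 0.7 -1.6 0 -0.012 0.006 -0.55 -1; 0.7 -1.6 0 -0.012 0.003 -0.69 -1; 0.7 -1.6 0 -0.012 0 -0.83 -1; 0.7 -1.6 0 -0.012 0 -0.97 -1; 0.7 -1.6 0 -0.012 0 -1.08 -1"
}}

```text
time_s: 23.15
tool_pos: [0.4185, 0.2919, 0.1962]
tcp_rot: [0.426, 3.111, -0.019]
force: [0.8, 0.4, -0.0]
finger_gap: 0.0598
```

```bash
python3 - <<'E'
from h import *
o=sensors.get_obs(); M=R.from_rotvec(o['tcp_rot']).as_matrix(); print(o['tool_pos'],o['force'],o['q'][5],M.round(3).tolist(),'fix',np.cross(M[:,2],[0,0,-1]).round(4),'d',((np.array([.4205,.2935,.05])-o['tool_pos'])*100).round(2))
E
```

```text
[0.41852476 0.29188203 0.19619179] [ 0.84799866  0.43907985 -0.03744173] -2.8462926627360634 [[-0.963, 0.269, 0.0], [0.269, 0.963, -0.012], [-0.004, -0.011, -1.0]] fix [0.012  0.0004 0.    ] d [  0.2    0.16 -14.62]
```

>>> {"method": "drive_tool", "body": {
  "commands": "0.2 0.15 -4 0.012 0 0 -1; 0.2 0.15 -8 0.012 0 0 -1; 0.2 0.15 -11 0.012 0 0 -1; 0.2 0.15 -14 0.012 0 0 -1; 0.2 0.15 -15.5 0.012 0 0 -1; 0.2 0.15 -16 0.012 0 0 -1; 0.2 0.15 -16 0.012 0 0 -1; 0.2 0.15 -16 0.012 0 0 -1"
}}

```text
time_s: 23.95
tool_pos: [0.4207, 0.2935, 0.0364]
tcp_rot: [0.426, 3.112, -0.0]
force: [0.3, -0.7, -0.2]
finger_gap: 0.0597
```

```bash
python3 - <<'E'
from h import *
o=sensors.get_obs(); M=R.from_rotvec(o['tcp_rot']).as_matrix(); print(o['tool_pos'],o['force'],o['q'][5],M[:,2].round(3).tolist(),'d',((np.array([.4205,.2935,.0145])-o['tool_pos'])*100).round(2))
E
```

```text
[0.42066933 0.29352588 0.03638745] [ 0.25320925 -0.65251986 -0.19747827] -2.83609071261419 [0.001, -0.0, -1.0] d [-0.02 -0.   -2.19]
```

No contact this time. Lower on.

>>> {"method": "drive_tool", "body": {
  "commands": "0 0 -0.6 0 0 0 -1; 0 0 -1.2 0 0 0 -1; 0 0 -1.6 0 0 0 -1; 0 0 -1.8 0 0 0 -1; 0 0 -2 0 0 0 -1; 0 0 -2.1 0 0 0 -1; 0 0 -2.2 0 0 0 -1; 0 0 -2.2 0 0 0 -1"
}}

```text
time_s: 24.75
tool_pos: [0.4207, 0.2935, 0.0143]
tcp_rot: [0.426, 3.112, -0.0]
force: [-0.6, 0.3, -1.0]
finger_gap: 0.0598
```

>>> {"method": "drive_tool", "body": {
  "commands": "0 0 -0.03 0 0 0 -1; 0 0 -0.06 0 0 0 -1; 0 0 -0.09 0 0 0 -1; 0 0 -0.12 0 0 0 -1; 0 0 -0.15 0 0 0 -1; 0 0 -0.15 0 0 0 -1; 0 0 -0.15 0 0 0 -1; 0 0 -0.15 0 0 0 -1"
}}

```text
time_s: 25.55
tool_pos: [0.4206, 0.2936, 0.0132]
tcp_rot: [0.426, 3.112, 0.0]
force: [-2.8, -0.2, 6.3]
finger_gap: 0.0595
```

Seated at TCP z 0.0132 with about 6 N, as predicted. Release and rise.

>>> {"method": "drive_tool", "body": {
  "commands": "0 0 0 0 0 0 0.6; 0 0 0 0 0 0 1; 0 0 0 0 0 0 1; 0 0 0 0 0 0 1; 0 0 0 0 0 0 1; 0 0 0 0 0 0 1; 0 0 0 0 0 0 1; 0 0 0 0 0 0 1"
}}

```text
time_s: 26.35
tool_pos: [0.4207, 0.2936, 0.0132]
tcp_rot: [0.426, 3.112, 0.0]
force: [-0.3, 0.4, -0.1]
finger_gap: 0.0883
```

>>> {"method": "drive_tool", "body": {
  "commands": "0 0 2 0 0 0 1; 0 0 6 0 0 0 1; 0 0 10 0 0 0 1; 0 0 15 0 0 0 1; 0 0 20 0 0 0 1; -3 0 23 0 0 0 1; -5 0 25 0 0 0 1; -5 0 25 0 0 0 1"
}}

```text
time_s: 27.15
tool_pos: [0.3701, 0.2944, 0.2669]
tcp_rot: [0.423, 3.11, 0.01]
force: [0.1, -0.1, 0.7]
finger_gap: 0.0879
```

```bash
python3 - <<'E'
from h import *
o=sensors.get_obs(); C=cam('wrist',o); im=imaging.snapshot('wrist'); s=imaging.snapshot('side'); imaging.snapshot('top');print(o['tool_pos'],o['finger_gap'],red(im),proj(C,[.493,.218,.111]))
for n,c in(('wrist',C),('side',cam('side'))):
  for t,z in(('cap',.024),('coaster',.006)):
    for q in imaging.trace(t,n)[:2]: ys,xs=np.nonzero(q['region']); print(n,t,round(q['p'],2),np.round(q['extent'],1),atz(c,xs.mean(),ys.mean(),z).round(4))
c2=im.copy()
cv2.polylines(c2,[cyl(C,.4205,.2935,.006,.006,.06).astype(int)],1,(0,255,255),1)
for z in(.006,.042): cv2.polylines(c2,[cyl(C,.4205,.2935,z,z,.03).astype(int)],1,(0,255,0),1)
save('w7.png',np.hstack([cv2.resize(c2,(400,300)),cv2.resize(s[140:260,160:320],(400,300),interpolation=3)]))
E
```

```text
[0.37005249 0.29442817 0.26686212] 0.08792715969374985 [([484, 99, 28, 47, 608], [500.7, 126.5]), ([483, 109, 4, 5, 16], [484.4, 111.2]), ([386, 238, 10, 10, 77], [390.3, 241.9]), ([216, 306, 11, 4, 39], [221.3, 307.3])] [222.11714412 296.21379434]
wrist cap 0.91 [141.9 215.6  48.9  52.3] [0.3969 0.124  0.024 ]
wrist cap 0.67 [269.9 199.2  46.3  53.9] [0.4227 0.2944 0.024 ]
wrist coaster 0.69 [270.2 190.2  89.6  82.1] [0.4106 0.2971 0.006 ]
side cap 0.79 [217.6 196.8  16.5  15.3] [0.422  0.2895 0.024 ]
side cap 0.55 [207.9 221.6  21.6  23.8] [0.3961 0.1064 0.024 ]
side coaster 0.76 [219.1 201.8  36.9  14.4] [0.4151 0.2673 0.006 ]
side coaster 0.53 [326.2 214.9  19.2  15.5] [0.7677 0.1521 0.006 ]
```

View pics/w7.png

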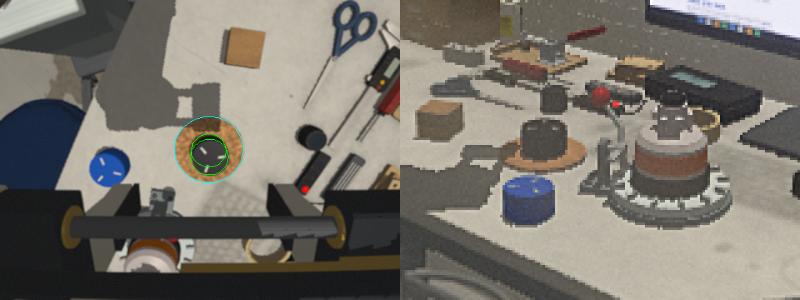

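The cap stands upright, ticks up, concentric with the coaster: (208,152) in the wrist view, with both model circles fitting. The knob is still over at (600,95) in the side view, unchanged, and the blue cap has not moved. Handing in.

```bash
python3 -c "
from h import *
print(r.hand_in(), sensors.get_obs()['time_s'])"
```

```text
the job is handed in; nothing more can be done
the job is handed in; nothing more can be done
```

I flipped the pawl, opened the cap under about 17–23 N, and set it upright in the middle of the coaster. The job was handed in at about 28 s; the hand-in gives no verdict.

- **Pawl:** I pushed the red knob over to the station's +y side. In the last side picture it is still there.
- **Cap:** I turned it counter-clockwise 98° in all, until the stop showed as 1.46 N m. After I backed off about 6° it lifted free. At 23.5 N it may briefly have touched the neck's rim, which takes 21 N to reach.
- **Placing:** My final check put the cap at (0.4227, 0.2944). I had measured the coaster's centre at about (0.4205, 0.2935), so they agree to 2–3 mm. The gripper is open and clear of everything.

**Contact with the knob:** On the first lowering over the coaster, the gripper touched something with about 16 N, most likely the pawl knob. I backed off, turned the gripper and lowered again without contact. The knob was within about 1 px of where it should be afterwards.

**Checks that disagreed:** At the end the knob was partly hidden in the wrist view and showed about 11 px from the prediction, so I relied on the side view. The final coaster readings were 7–27 mm off because the cap hid part of it, so I used the earlier fit and the overlay.

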